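# Gauge the depth of a thermometer well

### The job

Measure the narrow thermometer well in the middle of the tube heater's aluminium block with the rod depth gauge: lift the gauge out of its wooden holder by the knob, stand its foot flat on the block over the well and push the rod down until it bottoms, gently enough that the block never takes more than 25 N. Then put the gauge back upright in its holder, foot down on the wood, with the rod still standing out by the depth of the well, and leave the jar, the dropper bottle and the carton where they are.

Things in the scene. Friction and masses are not known exactly. Their poses are not given: they have to be found in the camera images.
- gauge_knob (a point): Centre (half-way up) of the knurled steel knob, 18 mm diameter, 30 mm tall, on top of the depth gauge's rod: the place to hold the gauge. 93 mm above the rod's tip, so 93 mm minus the rod's travel above the foot's underside. z up along the rod.
- gauge_tip (a point): Centre of the rod's lower end face (8 mm rod, 1.5 mm chamfer); z up along the rod.
- gauge_foot (a point): Centre of the flat underside of the gauge's steel foot bar, on the rod's axis; z up along the rod, y along the bar. Bar 18 x 70 mm, 12 mm thick, 14 mm wide boss 6 mm high on top, small brass friction screw at one side. The upright 8 mm rod with chamfered tip slides through its middle. Gauge: loose, 170 g; it starts in its holder, this point on holder_top.
- gauge_rod (a joint): The gauge's reading: how far (m) the rod's tip stands out below the foot's underside; 0 = flush, 0.050 = fully out; starts at 0.002 to 0.012. A friction screw holds it: the rod slides in the foot, either way, only under about 4 N, so the foot stays put on the rod when lifted by the knob; pushing on once the foot stands on something drives the rod further out.
- well_mouth (a point): Mouth of the narrow upright 10 mm thermometer well, at the centre of the top face of the heater's aluminium block (88 x 112 mm, 80 mm above the worktop, 14 mm above the white housing round it). Blind, flat bottom, 24 to 42 mm deep: its depth is what is to be found. z up, y along the block's long side.
- heater: White dry-block tube heater, 124 x 148 mm, fixed to the worktop; origin at the centre of its underside, front panel at -x. Round the narrow well its block has six wider 19 mm tube wells, at x = -27 and 27 mm, y = -37, 0 and 37 mm from the narrow one; the foot may lie across these.
- holder_top (a point): Mouth of the 15 mm hole in the middle of the flat top (64 x 84 mm, 62 mm above the worktop) of the gauge's brown hardwood holder, fixed to the worktop on a slightly larger dark base. The hole is 52 mm deep, more than the rod can reach. z up.
- jar: A bystander to leave alone: clear specimen jar with a cream screw lid, 49 mm across, 68 mm tall; origin at the centre of its underside. Loose.
- dropper: A bystander to leave alone: small amber dropper bottle, 33 mm across, 104 mm tall; origin at the centre of its underside. Loose.
- cover_box: A bystander to leave alone: small white carton, 41 x 53 x 22 mm; origin at the centre of its underside. Loose.
There are look-alikes about, which are no part of the job. Leave any orange or pink look-alike of the part that bears gauge_knob alone.

How it is judged:
On the way:
1. the gauge's foot stands flat on the block over the narrow well (within 2 mm) and the rod's tip bears on the bottom of the well (contact force between gauge and well_bottom_c0 above 0.5 N and z of gauge_foot in the frame of well_mouth below 0.002 m and horizontal distance between gauge_foot and well_mouth below 0.004 m and angle between gauge_foot's own z axis and vertical below 0.06 rad), for 0.1 s.
At the end, for the whole second after the job is handed in: the gauge is back in its holder, released and at rest: foot flat on the wood (within 2 mm), upright (within 3.4 degrees), on the hole (within 6 mm), and the rod stands out below the foot by the well's true depth within 2 mm (tip then 18 mm below the level of the well's bottom) (z of well_bottom_c0 in the frame of gauge_tip between 0.0085 and 0.0125 m and horizontal distance between gauge_foot and holder_top below 0.006 m and z of gauge_foot in the frame of holder_top between -0.002 and 0.002 m and angle between gauge_foot's own z axis and vertical below 0.06 rad and linear speed of gauge below 0.02 m/s); the robot touches nothing.
It fails at once if the gauge (foot and rod) presses on the heater's block or the bottom of its well with more than 25 N (contact force between gauge and heater above 25 N or contact force between gauge and well_bottom above 25 N).
It fails at once if a bystander (specimen jar, dropper bottle, small carton) is pushed more than 20 mm from its place (distance of any of jar, dropper, cover_box from where it was at the start of the episode above 0.02 m).
It also fails if it takes over 54 s, if anything falls off the work surface, if the arm or the gripper's body presses on something with over 40 N, if the wrist force passes 120 N, or if a joint passes its speed limit or range.

### The arm

A 7-joint arm with a two-finger parallel gripper is mounted at the origin on a cart in front of the work surface, level with it; the furniture and walls round the work are solid. World frame = base frame: x ahead of the robot, y to its left, z up, the work surface at z = 0. Lengths are in m, angles in rad, forces in N, time in s.
With the tool pointing down it reaches from about 0.4 to 0.85 m from the base axis. Payload 10.4 kg.
Tool frame: the origin (TCP) lies on the centre line of the jaws, within the pads' length; the fingertips stand robot.finger_overhang ahead of it and the grasp point (between the pads) lies 3 mm ahead of it (robot.finger_overhang is the distance from the TCP to the fingertips, in m); z points along the fingers, y is the direction in which the jaws open and shut (so a half turn about z gives the same grasp; the last joint's range is limited). The gripper opens to 87 mm and grips with 3 to 60 N. Pads are 19 mm wide; open, the fingers measure 117 mm over their backs; the gripper's body (75 mm by 190 mm) begins 51 mm behind the grasp point.
Start: joints at [-1.168, 0.332, -0.065, 1.46, 0.022, 1.35, -0.088], TCP at [0.258, 0.569, 0.245] pointing down, gripper open.
Joint ranges: [-2.6, 2.6], [-0.5, 2.12], [-1.47, 1.34], [0.16, 2.42], [-1.27, 4.41], [0.06, 2.06], [-2.6, 2.6]. Speed limits (rad/s): [2.22, 2.22, 2.79, 2.79, 3.14, 3.14, 3.14].

### API

Orientations are given as a rotation vector (axis times angle).
In Python, from plant import robot gives the robot as it stands.
- The arm moves only by the tool move_arm, never from a script. Its argument "steps" is a list of rows, each a list of 4 numbers: the shift along the tool's x, y, z in mm, then the turn about the tool's z in rad. A call has 1 to 10 rows; each row is the pose to reach, as a shift and turn from the pose measured when the call began, along the tool's axes at that moment; what a row does not reach only later rows make up. A row lasts 1/10 s, in which the tool goes at most 50 mm and 8.59 degrees, less where a joint would pass 70% of its speed; a pose out of reach is approached as far as the arm can. A call with a gripper value outside its range is refused whole. "gripper" is the closure, from 0 (fully open) to 1 (shut), set as the call begins (left out, the last holds). The fingers move at their own pace and stop on an object; "newtons" is the grip in N (left out, the last holds). Time passes only in rows, so rows that repeat a pose let the fingers close. It gives the time, the measured TCP pose, the force and the opening at its end, in the units of the state.
- robot.state(): the state, without advancing time (a new reading comes with each control period).
- robot.camera(name): name is "side" or "top"; returns (picture, depth): 420x560x3 uint8, blue, green, red; 420x560 float32, m along the optical axis (not along the pixel's ray), 0 where there is no reading.
- robot.calibration(name): a dict with "fx", "fy", "cx", "cy" (pixels), "distortion" ([k1, k2, p1, p2, k3] as OpenCV has them; the pictures are not rectified), "R" (3x3) and "t" (3): a world point X has camera coordinates R X + t. Camera axes: x right, y down, z forward; pixel columns grow to the right and rows downward; lengths in m; the calibration is good to about 2 mm. A picture is of the moment at which its call begins. calibration takes no time and is no camera call.
- robot.sign_off(): hands the job in, once; it reports no verdict.
Trained networks look in the newest picture that a camera, given by its name, has taken for a name from the list of things; names that differ only in an ending like _2 or _b are one class to them, and where a whole thing is asked for, a point or a joint stands for the part that bears it (a point fixed in the world has none). Each returns a list of dicts, best first, with "conf" (0 to 1); they miss things now and then, are a little off and sometimes report something else, mostly with a low value. They report only what shows in the picture. A call takes as long as a camera call. They do not tell look-alikes from the thing itself.
- robot.cut_out(query, camera): "pixels" (420x560 bool, what is visible of it) and "xy" ([column, row] in pixels, amid what is visible of it).
The state is a dict: "clock": time; "q": joint angles; "joint_vel": joint speeds; "tau": joint torques, N m; "tcp_pos": TCP position; "tool_rot": TCP orientation; "contact_force": force on the tool from outside, world axes, zero at the start; "wrist_torque": the same for the moment, N m; "finger_gap": opening from 0.0 (shut) to 1.0 (fully open).
Only numpy, scipy, OpenCV 4.12 (cv2) and the standard library are available. Lean on these libraries where they do the work, as an engineer would, in place of code of your own. Each camera call takes 0.05 s, during which the arm holds its last target.

## Working session

There is one attempt and no reset: what is moved stays moved. The work goes in short steps, Python scripts to look and compute and a tool call to move; the robot and the scene stay as the last step left them, time stands still between calls to the robot, and variables do not carry over. Pictures are saved under pics/ and viewed, and the job is handed in when it is done.

Besides the shell and the picture viewer there is one more tool, called after "Request:" as name([rows], argument=value, ...), one row to a line, values as JSON. move_arm: Moves the arm, as the interface text tells. Its arguments: {"type":"object","properties":{"steps":{"type":"array","items":{"type":"array","items":{"type":"number"}}},"gripper":{"type":"number"},"newtons":{"type":"number"}},"required":["steps"]}

```bash
ls; mkdir -p pics; python3 - <<'E'
from plant import robot
import cv2, json
s=robot.state(); print(s); print(robot.finger_overhang)
for n in("side","top"):
    im,d=robot.camera(n); cv2.imwrite(f"pics/{n}0.png",im); print(n,robot.calibration(n))
E
```

```text
pics
{'clock': 0.0, 'q': array([-1.16758801,  0.33285661, -0.06467617,  1.4609724 ,  0.02158499,
        1.34990727, -0.08850867]), 'joint_vel': array([ 1.34003851e-03,  7.70216317e-05,  1.04944855e-03, -3.96249886e-04,
       -2.02253883e-03,  5.35377048e-04,  6.96840734e-04]), 'tau': array([-2.07395010e-04, -6.23271060e+01,  2.43762141e-02, -3.89878964e+01,
       -6.12819172e-02,  4.00708860e-02,  1.47834317e-04]), 'tcp_pos': array([0.25802033, 0.56884498, 0.24374855]), 'tool_rot': array([-6.63784385e-01, -3.07041545e+00,  2.24301008e-03]), 'contact_force': array([ 0.40114259, -0.51480855, -0.51883084]), 'wrist_torque': array([-0.01117118, -0.05902321,  0.02954604]), 'finger_gap': 0.9979466104393925}
0.022
side {'fx': 479.1284634993109, 'fy': 479.1284634993109, 'cx': 281.4302729856742, 'cy': 204.56722284033822, 'distortion': array([0.01675646, 0.        , 0.        , 0.        , 0.        ]), 'R': array([[-0.25010652, -0.96799639, -0.02072968],
       [-0.67549611,  0.18979027, -0.71251994],
       [ 0.69365102, -0.16420307, -0.70134557]]), 't': array([-0.05726953,  0.43411004,  0.71925148])}
top {'fx': 489.4629974429578, 'fy': 489.4629974429578, 'cx': 279.0743770171114, 'cy': 203.92999346515012, 'distortion': array([-0.10100705,  0.        ,  0.        ,  0.        ,  0.        ]), 'R': array([[-2.36474833e-02, -9.99718216e-01, -2.06992348e-03],
       [-9.96356164e-01,  2.37375732e-02, -8.19202173e-02],
       [ 8.19462685e-02,  1.25174046e-04, -9.96636741e-01]]), 't': array([-0.16864707,  0.44367002,  1.32357501])}
```

View pics/side0.png

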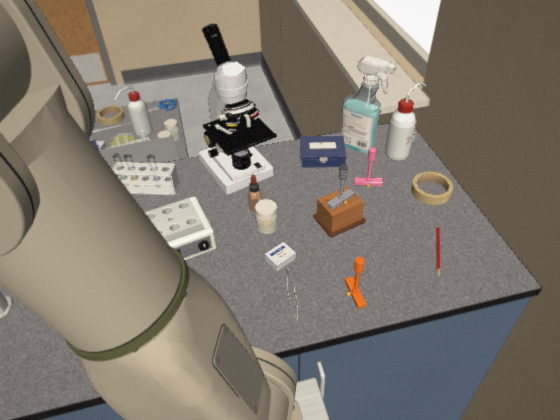

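View pics/top0.png

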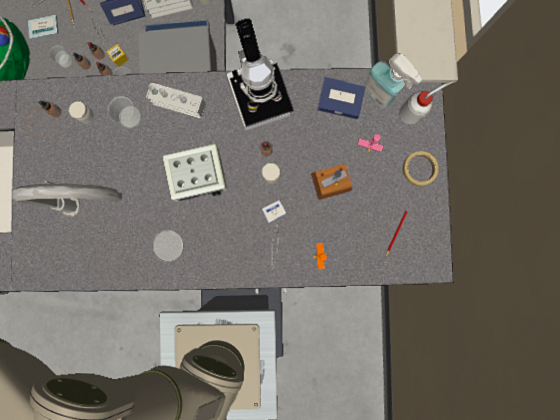

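```bash
cat > h.py <<'E'
from plant import robot
import cv2, numpy as np
def unproj(n,u,v,d):
    c=robot.calibration(n);K=np.array([[c['fx'],0,c['cx']],[0,c['fy'],c['cy']],[0,0,1]])
    p=cv2.undistortPoints(np.array([[[u,v]]],float),K,c['distortion'])[0,0]
    return c['R'].T@(np.array([p[0]*d,p[1]*d,d])-c['t'])
def ray(n,u,v):
    o=unproj(n,u,v,0);r=unproj(n,u,v,1)-o;return o,r
def atz(n,u,v,z):
    o,r=ray(n,u,v);return o+r*(z-o[2])/r[2]
def proj(n,X):
    c=robot.calibration(n);K=np.array([[c['fx'],0,c['cx']],[0,c['fy'],c['cy']],[0,0,1]])
    return cv2.projectPoints(np.atleast_2d(np.array(X,float)),cv2.Rodrigues(c['R'])[0],c['t'],K,c['distortion'])[0][:,0]
def cloud(n,m,d):
    vs,us=np.nonzero(m&(d>0)); return np.array([unproj(n,u,v,d[v,u]) for u,v in zip(us,vs)]),us,vs
E
python3 - <<'E'
from h import *
ims={}
for n in("side","top"):
    im,d=robot.camera(n); np.savez(f"{n}.npz",im=im,d=d); ims[n]=im
    for q in("gauge_knob","heater","holder_top","jar","dropper","cover_box"):
        try: r=robot.cut_out(q,n)
        except Exception as e: print(n,q,e); continue
        for x in r[:4]:
            P,_,_=cloud(n,x['pixels'],d)
            print(n,q,round(x['conf'],2),np.round(x['xy']),x['pixels'].sum(), (np.round(np.median(P,0),3),np.round(P.min(0),3),np.round(P.max(0),3)) if len(P) else None)
a=cv2.resize(ims['side'][150:240,300:400],None,fx=6,fy=6,interpolation=cv2.INTER_CUBIC)
cv2.imwrite('pics/c1.png',a)
a=cv2.resize(ims['top'][130:220,150:250],None,fx=4,fy=4,interpolation=cv2.INTER_CUBIC)
b=cv2.resize(ims['top'][130:220,290:390],None,fx=4,fy=4,interpolation=cv2.INTER_CUBIC)
cv2.imwrite('pics/c2.png',np.hstack([a,b]))
print(robot.state()['clock'])
E
```

```text
side gauge_knob 0.68 [356. 272.] 271 (array([ 0.293, -0.288,  0.081]), array([ 0.286, -0.339, -0.005]), array([ 0.377, -0.279,  0.11 ]))
side gauge_knob 0.63 [370. 153.] 108 (array([ 0.597, -0.436,  0.093]), array([ 0.589, -0.444,  0.024]), array([ 0.606, -0.428,  0.111]))
side gauge_knob 0.54 [342. 174.] 194 (array([ 0.496, -0.325,  0.142]), array([ 0.489, -0.414, -0.003]), array([ 0.685, -0.316,  0.164]))
side heater 0.84 [185. 225.] 2661 (array([0.502, 0.02 , 0.068]), array([ 0.083, -0.038, -0.002]), array([0.672, 0.097, 0.48 ]))
side holder_top 0.43 [346. 172.] 97 (array([ 0.494, -0.324,  0.153]), array([ 0.489, -0.334,  0.133]), array([ 0.508, -0.317,  0.164]))
side jar 0.88 [268. 217.] 659 (array([ 0.507, -0.155,  0.052]), array([ 0.496, -0.183, -0.001]), array([ 0.549, -0.134,  0.07 ]))
side dropper 0.91 [251. 197.] 321 (array([ 0.583, -0.144,  0.053]), array([ 0.531, -0.163, -0.001]), array([ 0.633, -0.131,  0.104]))
side cover_box 0.76 [278. 259.] 557 (array([ 0.415, -0.164,  0.02 ]), array([ 0.39 , -0.198, -0.004]), array([ 0.469, -0.133,  0.026]))
side cover_box 0.26 [266.
[... 608 characters left out ...]
, array([ 0.534, -0.272,  0.075]))
top holder_top 0.59 [332. 177.] 195 (array([ 0.497, -0.32 ,  0.076]), array([ 0.479, -0.356,  0.061]), array([ 0.518, -0.293,  0.168]))
top jar 0.66 [270. 172.] 311 (array([ 0.52 , -0.16 ,  0.067]), array([ 0.499, -0.184,  0.001]), array([ 0.546, -0.135,  0.075]))
top jar 0.31 [330. 185.] 814 (array([ 0.49 , -0.317,  0.061]), array([ 0.454, -0.377, -0.005]), array([ 0.549, -0.272,  0.167]))
top dropper 0.58 [265. 149.] 139 (array([ 0.585, -0.149,  0.057]), array([ 0.576, -0.164, -0.004]), array([ 0.605, -0.129,  0.11 ]))
top cover_box 0.86 [273. 211.] 244 (array([ 0.421, -0.163,  0.023]), array([ 0.396, -0.189,  0.015]), array([ 0.445, -0.138,  0.034]))
0.8
```

View pics/c1.png

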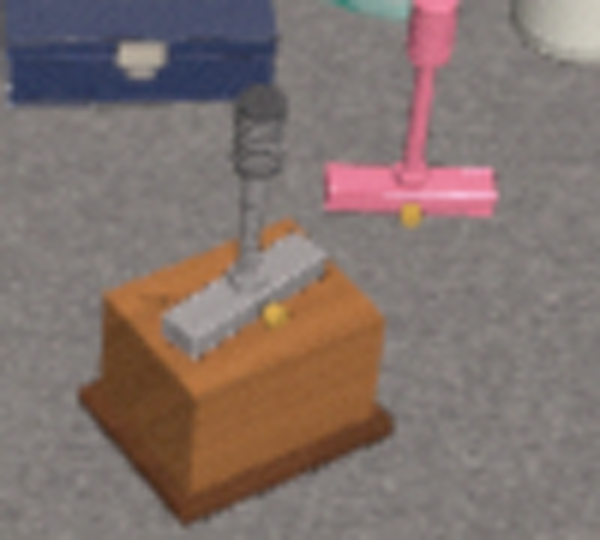

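View pics/c2.png

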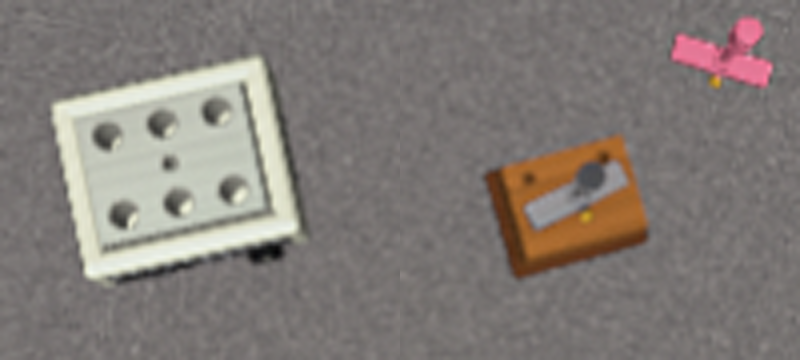

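```bash
python3 - <<'E'
from h import *
from scipy.optimize import minimize
z=np.load('top.npz');im,d=z['im'],z['d']
for (u,v) in [(20,195),(40,192),(70,190),(70,205),(110,195),(168,245),(60,300)]:
    print((u,v),np.round(unproj('top',u,v,d[v,u]),3))
m=np.zeros_like(d,bool);m[175:220,10:125]=1
P,_,_=cloud('top',m,d);Q=P[P[:,2]>.02];print('arch',Q.min(0),Q.max(0))
g=cv2.GaussianBlur(im,(0,0),0.8).astype(float)
gx=sum(np.abs(cv2.Sobel(g[...,k],cv2.CV_64F,1,0)) for k in range(3));gy=sum(np.abs(cv2.Sobel(g[...,k],cv2.CV_64F,0,1)) for k in range(3))
G=np.hypot(gx,gy)
def rect(w,h,n=60):
    t=np.linspace(-.5,.5,n);o=np.ones(n)*.5
    return np.vstack([np.c_[t*w,o*h],np.c_[t*w,-o*h],np.c_[o*w,t*h],np.c_[-o*w,t*h]])
def circ(x,y,r,n=40):
    a=np.linspace(0,2*np.pi,n);return np.c_[x+r*np.cos(a),y+r*np.sin(a)]
def mk(parts):
    return np.vstack([np.c_[p,np.full(len(p),zz)] for p,zz in parts])
def fit(name,parts,x0):
    M=mk(parts)
    def w(p):
        c,s=np.cos(p[2]),np.sin(p[2]);return np.c_[p[0]+c*M[:,0]-s*M[:,1],p[1]+s*M[:,0]+c*M[:,1],M[:,2]]
    def f(p,full=False):
        uv=proj('top',w(p)).astype(np.float32)
        return -cv2.remap(G.astype(np.float32),uv[:,0].reshape(-1,1),uv[:,1].reshape(-1,1),cv2.INTER_LINEAR).mean()
    best=None
    for dx in np.arange(-.008,.009,.002):
      for dy in np.arange(-.008,.009,.002):
        for da in np.arange(-.2,.21,.04):
          p=np.array(x0)+[dx,dy,da];v=f(p)
          if best is None or v<best[0]:best=(v,p)
    r=minimize(f,best[1],method='Nelder-Mead',options=dict(initial_simplex=best[1]+np.array([[0,0,0],[.002,0,0],[0,.002,0],[0,0,.03]]),xatol=1e-5,fatol=1e-3))
    print(name,np.round(r.x,4),r.fun); return w(r.x),r.x
holes=[(circ(x,y,.0095),.08) for x in(-.027,.027) for y in(-.037,0,.037)]
x0=list(atz('top',192.2,170.5,.08)[:2])+[0.2];print(x0)
A,pa=fit('block+holes',[(rect(.088,.112),.08),(circ(0,0,.005),.08)]+holes,x0)
fit('holes',[(circ(0,0,.005),.08)]+holes,x0)
fit('housing',[(rect(.124,.148),.066)],x0)
x1=[.497,-.32,.35]
B,pb=fit('holder',[(rect(.064,.084),.062)],[.487,-.315,.2])
C,pc=fit('foot',[(rect(.018,.070),.074)],x1)
fit('knob',[(circ(0,0,.009),.166)],[.499,-.322,0])
S=5;big=cv2.resize(im[130:225,150:390],None,fx=3.3,fy=3.3,interpolation=cv2.INTER_CUBIC)
for W,col in((A,(0,0,255)),(B,(255,0,0)),(C,(0,255,0))):
    for u,v in proj('top',W): cv2.circle(big,(int((u-150+.5)*3.3),int((v-130+.5)*3.3)),0,col,-1)
cv2.imwrite('pics/fit1.png',big)
E
```

```text
(20, 195) [0.443 0.363 0.366]
(40, 192) [0.446 0.31  0.384]
(70, 190) [0.449 0.25  0.375]
(70, 205) [0.448 0.391 0.05 ]
(110, 195) [0.445 0.192 0.299]
(168, 245) [0.334 0.131 0.006]
(60, 300) [ 0.085  0.871 -0.936]Traceback (most recent call last):
  File "<stdin>", line 7, in <module>
  File "h.py", line 15, in cloud
    vs,us=np.nonzero(m&(d>0)); return np.array([unproj(n,u,v,d[v,u]) for u,v in zip(us,vs)]),us,vs
                                                ~~~~~~^^^^^^^^^^^^^^
  File "h.py", line 4, in unproj
    c=robot.calibration(n);K=np.array([[c['fx'],0,c['cx']],[0,c['fy'],c['cy']],[0,0,1]])
ValueError: time passes only in moves, steps and waits
```

```bash
cat > h.py <<'E'
from plant import robot
import cv2, numpy as np
C={n:robot.calibration(n) for n in("side","top")}
def K(n):
    c=C[n];return np.array([[c['fx'],0,c['cx']],[0,c['fy'],c['cy']],[0,0,1]])
def unproj(n,u,v,d):
    c=C[n];u=np.atleast_1d(u).astype(float);v=np.atleast_1d(v).astype(float)
    p=cv2.undistortPoints(np.c_[u,v][:,None],K(n),c['distortion'])[:,0]
    d=np.atleast_1d(d)[:,None];r=(np.c_[p,np.ones(len(p))]*d-c['t'])@c['R']
    return r
def atz(n,u,v,z):
    o=unproj(n,u,v,0);r=unproj(n,u,v,1)-o;return (o+r*((z-o[:,2])/r[:,2])[:,None])[0]
def proj(n,X):
    c=C[n]
    return cv2.projectPoints(np.atleast_2d(np.array(X,float)),cv2.Rodrigues(c['R'])[0],c['t'],K(n),c['distortion'])[0][:,0]
def cloud(n,m,d):
    vs,us=np.nonzero(m&(d>0)); return unproj(n,us,vs,d[vs,us])
from scipy.optimize import minimize
def rect(w,h,n=60):
    t=np.linspace(-.5,.5,n);o=np.ones(n)*.5
    return np.vstack([np.c_[t*w,o*h],np.c_[t*w,-o*h],np.c_[o*w,t*h],np.c_[-o*w,t*h]])
def circ(x,y,r,n=40):
    a=np.linspace(0,2*np.pi,n);return np.c_[x+r*np.cos(a),y+r*np.sin(a)]
def grad(im):
    g=cv2.GaussianBlur(im,(0,0),0.8).astype(float)
    return np.hypot(sum(np.abs(cv2.Sobel(g[...,k],cv2.CV_64F,1,0)) for k in range(3)),sum(np.abs(cv2.Sobel(g[...,k],cv2.CV_64F,0,1)) for k in range(3))).astype(np.float32)
def fit(name,cam,G,parts,x0,rad=.008,ra=.2):
    M=np.vstack([np.c_[p,np.full(len(p),zz)] for p,zz in parts])
    def w(p):
        c,s=np.cos(p[2]),np.sin(p[2]);return np.c_[p[0]+c*M[:,0]-s*M[:,1],p[1]+s*M[:,0]+c*M[:,1],M[:,2]]
    def f(p):
        uv=proj(cam,w(p)).astype(np.float32)
        return -float(cv2.remap(G,uv[:,0].reshape(-1,1),uv[:,1].reshape(-1,1),cv2.INTER_LINEAR).mean())
    best=None
    for dx in np.arange(-rad,rad+.001,.002):
      for dy in np.arange(-rad,rad+.001,.002):
        for da in np.arange(-ra,ra+.01,.04):
          p=np.array(x0)+[dx,dy,da];v=f(p)
          if best is None or v<best[0]:best=(v,p)
    r=minimize(f,best[1],method='Nelder-Mead',options=dict(initial_simplex=best[1]+np.array([[0,0,0],[.002,0,0],[0,.002,0],[0,0,.03]]),xatol=1e-5,fatol=1e-3))
    print(name,cam,np.round(r.x,4),round(r.fun)); return w(r.x),r.x
holes=[(circ(x,y,.0095),.08) for x in(-.027,.027) for y in(-.037,0,.037)]
def togo(x,y,z,yawturn=0):
    s=robot.state();R=cv2.Rodrigues(np.array(s['tool_rot']))[0]
    print('togo mm',np.round(R.T@(np.array([x,y,z])-s['tcp_pos'])*1000,1),'tool R\n',np.round(R,3),'gap',s['finger_gap'],'F',np.round(s['contact_force'],2),'t',s['clock'])
E
cat > a.py <<'E'
from h import *
z=np.load('top.npz');im,d=z['im'],z['d']
m=np.zeros_like(d,bool);m[175:220,10:125]=1
P=cloud('top',m,d);Q=P[P[:,2]>.02];print('arch',Q.min(0),Q.max(0))
G=grad(im)
x0=list(atz('top',192.2,170.5,.08)[:2])+[0.2];print(x0)
A,pa=fit('block+holes','top',G,[(rect(.088,.112),.08),(circ(0,0,.005),.08)]+holes,x0)
fit('holes','top',G,[(circ(0,0,.005),.08)]+holes,x0)
fit('housing','top',G,[(rect(.124,.148),.066)],x0)
B,pb=fit('holder','top',G,[(rect(.064,.084),.062)],[.487,-.315,.2])
Cc,pc=fit('foot','top',G,[(rect(.018,.070),.074)],[.497,-.32,.35])
fit('knob','top',G,[(circ(0,0,.009),.166)],[.499,-.322,0])
big=cv2.resize(im[130:225,150:390],None,fx=3.3,fy=3.3,interpolation=cv2.INTER_CUBIC)
for W,col in((A,(0,0,255)),(B,(255,0,0)),(Cc,(0,255,0))):
    for u,v in proj('top',W): cv2.circle(big,(int((u-150+.5)*3.3),int((v-130+.5)*3.3)),0,col,-1)
cv2.imwrite('pics/fit1.png',big)
togo(.497,-.322,.25)
E
python3 a.py
```

```text
arch [0.43145979 0.18585685 0.02039669] [0.50735411 0.42432897 0.39003122]
[np.float64(0.5284177185763104), np.float64(0.0480044967296733), 0.2]
block+holes top [0.5294 0.0501 0.1991] -526
holes top [0.5293 0.0495 0.1988] -655
housing top [0.5276 0.0482 0.1991] -894
holder top [ 0.486  -0.3154  0.2406] -338
foot top [ 0.4991 -0.3245  0.435 ] -396
knob top [ 0.4991 -0.3241  0.2091] -412
togo mm [-585.6 -713.    -5.5] tool R
 [[-0.911  0.413  0.   ]
 [ 0.413  0.911  0.   ]
 [-0.     0.    -1.   ]] gap 1.0005349513242956 F [-0.48  0.13 -0.65] t 0.8
```

View pics/fit1.png

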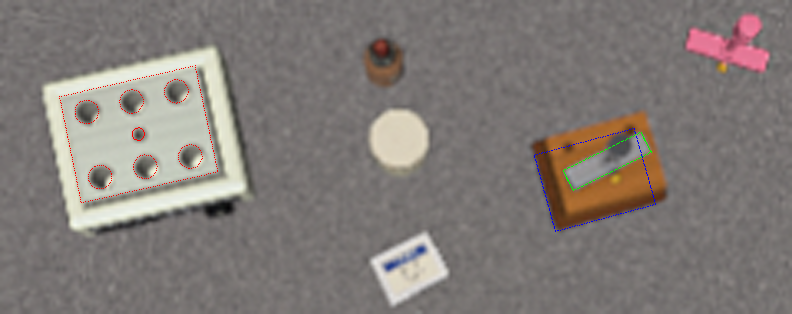

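Request:
move_arm([
  [0,0,-45,0],
  [0,0,-95,0],
  [-10,-10,-140,0.1],
  [-25,-35,-180,0.2],
  [-40,-60,-205,0.3],
  [-55,-75,-215,0.4],
], gripper=0, newtons=25)

```text
clock: 1.4
tcp_pos: [0.2774, 0.477, 0.4634]
tool_rot: [1.267, 2.875, 0.008]
contact_force: [0.3, 0.5, 0.4]
finger_gap: 1.002
```

```bash
python3 -c "
from h import *
togo(.40,.12,.46); togo(.499,-.3245,.26);print(robot.state()['q'],robot.state()['tcp_pos'])"
```

```text
togo mm [-346.2 -150.5    1.9] tool R
 [[-0.675  0.738  0.002]
 [ 0.738  0.675  0.005]
 [ 0.002  0.005 -1.   ]] gap 1.0024910858748224 F [0.29 0.46 0.43] t 1.4
togo mm [-741.4 -378.4  200. ] tool R
 [[-0.675  0.738  0.002]
 [ 0.738  0.675  0.005]
 [ 0.002  0.005 -1.   ]] gap 1.0024910858748224 F [0.29 0.46 0.43] t 1.4
[-1.14046667  0.14891958  0.0161614   1.23438642 -0.00254042  1.75309465
 -0.38412959] [0.27741015 0.47702752 0.46336012]
```

Request:
move_arm([
  [-45,-20,0,0],
  [-90,-40,0,0.05],
  [-135,-60,0,0.1],
  [-180,-80,0,0.15],
  [-225,-100,0,0.2],
  [-270,-120,0,0.25],
  [-315,-138,0,0.3],
  [-350,-152,0,0.35],
  [-395,-178,20,0.4],
  [-440,-204,50,0.45],
])

```text
clock: 2.4
tcp_pos: [0.4215, 0.0261, 0.4196]
tool_rot: [1.879, 2.517, 0.012]
contact_force: [1.7, -0.7, 0.7]
finger_gap: 1.002
```

```bash
python3 -c "
from h import *
togo(.499,-.3245,.23);print(robot.state()['q'],robot.state()['tcp_pos'])"
```

```text
togo mm [-359.   -26.6  187.9] tool R
 [[-0.284  0.959  0.005]
 [ 0.959  0.284  0.006]
 [ 0.004  0.006 -1.   ]] gap 1.001926956890595 F [ 1.73 -0.74  0.71] t 2.4
[-0.7267735  -0.21371299  0.46216011  1.64953934  0.09087322  1.67745512
  0.02494673] [0.42149376 0.02613163 0.41956708]
```

Request:
move_arm([
  [-40,-3,15,0],
  [-82,-6,35,0],
  [-124,-9,57,0],
  [-166,-12,80,0],
  [-208,-15,102,0],
  [-250,-18,126,0],
  [-290,-21,148,0],
  [-325,-24,168,0],
  [-350,-26,182,0],
  [-359,-27,188,0],
])

```text
clock: 3.4
tcp_pos: [0.4976, -0.3268, 0.2282]
tool_rot: [-1.882, -2.514, -0.008]
contact_force: [-0.8, 0.5, -0.1]
finger_gap: 0.997
```

```bash
python3 -c "
from h import *
togo(.499,-.3245,.15);print(robot.state()['q'],robot.state()['tcp_pos'])
for n in ('side','top'):
    im,d=robot.camera(n);cv2.imwrite(f'pics/{n}1.png',im);np.savez(n+'1.npz',im=im,d=d)
G=grad(im)
"
```

```text
togo mm [ 1.5  1.7 78.2] tool R
 [[-0.282  0.96   0.002]
 [ 0.959  0.282  0.005]
 [ 0.004  0.003 -1.   ]] gap 0.9972780114145504 F [-0.81  0.51 -0.12] t 3.4
[-0.22810004  0.38311599  0.94367634  1.60581788 -0.32307508  1.31845635
  1.04891426] [ 0.49760819 -0.32680797  0.22817758]
```

View pics/side1.png

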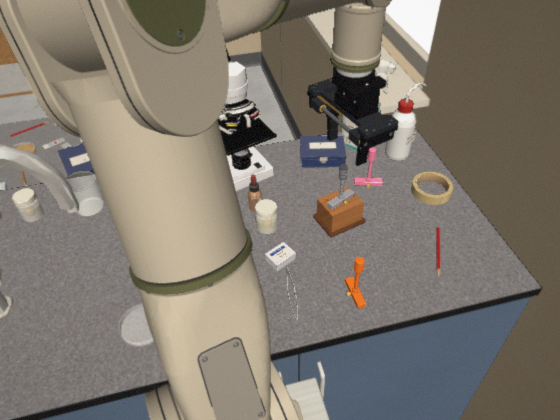

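View pics/top1.png

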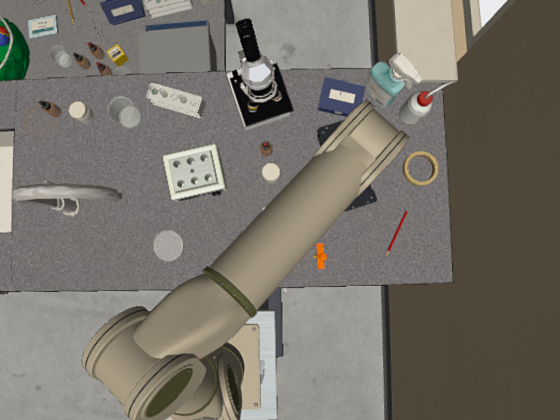

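Request:
move_arm([
  [1.5,1.7,25,0],
  [1.5,1.7,50,0],
  [1.5,1.7,70,0],
  [1.5,1.7,76,0],
  [1.5,1.7,76,0],
])

```text
clock: 4.0
tcp_pos: [0.4998, -0.3217, 0.1537]
tool_rot: [-1.879, -2.516, -0.011]
contact_force: [-0.1, 0.2, 0.2]
finger_gap: 0.999
```

```bash
python3 -c "
from h import *
togo(.499,-.3245,.153)
for n in ('side',):
    im,d=robot.camera(n);np.savez(n+'2.npz',im=im,d=d)
a=im[110:240,290:420]
cv2.imwrite('pics/s2.png',cv2.resize(a,None,fx=4,fy=4,interpolation=cv2.INTER_CUBIC))
"
```

```text
togo mm [-2.5 -1.6  0.7] tool R
 [[-0.284  0.959  0.003]
 [ 0.959  0.284  0.006]
 [ 0.005  0.005 -1.   ]] gap 0.9993284705168741 F [-0.12  0.17  0.17] t 4.0
```

View pics/s2.png

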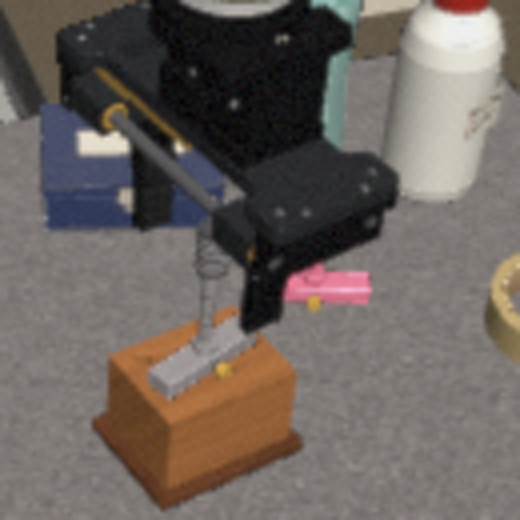

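Request:
move_arm([
  [-2.5,-1.6,0,0],
  [-2.5,-1.6,0,0],
])

```text
clock: 4.25
tcp_pos: [0.4996, -0.3257, 0.1558]
tool_rot: [1.879, 2.515, 0.012]
contact_force: [-0.4, 0.4, -0.0]
finger_gap: 1.0
```

```bash
python3 -c "
from h import *
togo(.4991,-.3245,.153);print(robot.state()['tcp_pos'])
"
```

```text
togo mm [ 1.3 -0.2  2.8] tool R
 [[-0.284  0.959  0.006]
 [ 0.959  0.284  0.005]
 [ 0.003  0.007 -1.   ]] gap 1.0000462646580546 F [-0.36  0.35 -0.04] t 4.25
[ 0.49964954 -0.32571034  0.1558398 ]
```

Request:
move_arm([
  [0,0,0,0],
  [0,0,0,0],
  [0,0,0,0],
  [0,0,0,0],
  [0,0,0,0],
  [0,0,0,0],
], gripper=1, newtons=25)

```text
clock: 4.85
tcp_pos: [0.4996, -0.3257, 0.1558]
tool_rot: [1.879, 2.515, 0.012]
contact_force: [0.4, -0.9, -0.6]
finger_gap: 0.541
```

```bash
python3 -c "
from h import *
togo(.4991,-.3245,.153);print(robot.state()['tcp_pos'])
"
```

```text
togo mm [ 1.3 -0.2  2.8] tool R
 [[-0.284  0.959  0.006]
 [ 0.959  0.284  0.005]
 [ 0.003  0.007 -1.   ]] gap 0.5411691952609922 F [ 0.36 -0.86 -0.6 ] t 4.85
[ 0.49961078 -0.32569302  0.15576031]
```

Request:
move_arm([
  [0,0,0,0],
  [0,0,0,0],
  [0,0,0,0],
  [0,0,0,0],
  [0,0,0,0],
  [0,0,0,0],
])

```text
clock: 5.45
tcp_pos: [0.4996, -0.3257, 0.1558]
tool_rot: [1.879, 2.515, 0.012]
contact_force: [-0.3, 0.7, 0.4]
finger_gap: 0.199
```

```bash
python3 -c "
from h import *
togo(.4991,-.3245,.153);print(robot.state()['tcp_pos'])
for n in ('side',):
    im,d=robot.camera(n);np.savez(n+'3.npz',im=im,d=d)
a=im[110:240,290:420]
cv2.imwrite('pics/s3.png',cv2.resize(a,None,fx=4,fy=4,interpolation=cv2.INTER_CUBIC))
for k in('side','side2','side3'):
    z=np.load(k+'.npz');G=grad(z['im'])
    fit(k,'side',G,[(rect(.018,.070),.074)],[.497,-.324,.43],.01)
"
```

```text
togo mm [ 1.3 -0.2  2.8] tool R
 [[-0.284  0.959  0.006]
 [ 0.959  0.284  0.005]
 [ 0.003  0.007 -1.   ]] gap 0.19872980663730969 F [-0.29  0.65  0.44] t 5.45
[ 0.49962895 -0.32567565  0.15576764]
side side [ 0.4977 -0.3251  0.4399] -304
side2 side [ 0.4973 -0.3241  0.4408] -403
side3 side [ 0.4978 -0.3251  0.4412] -299
```

View pics/s3.png

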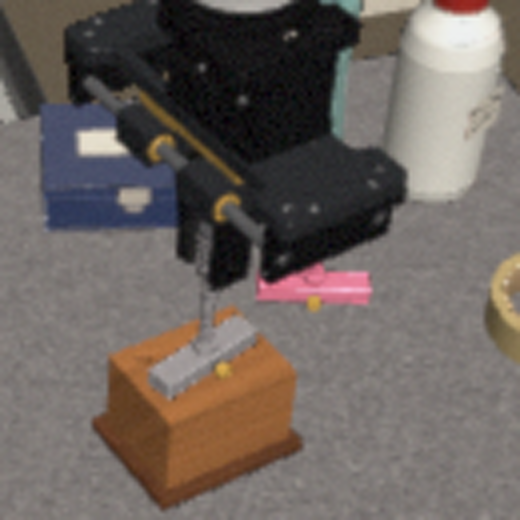

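```bash
python3 -c "
from h import *
for k,rr in(('side',.012),):
    z=np.load(k+'.npz');G=grad(z['im'])
    A,p=fit('holes','side',G,[(circ(0,0,.005),.08)]+holes,[.529,.05,.2],rr,.04)
    A,p=fit('h+b','side',G,[(rect(.088,.112),.08),(circ(0,0,.005),.08)]+holes,[.529,.05,.2],rr,.04)
    big=cv2.resize(z['im'][180:280,110:230],None,fx=5,fy=5,interpolation=cv2.INTER_CUBIC)
    for u,v in proj('side',A): cv2.circle(big,(int((u-110+.5)*5),int((v-180+.5)*5)),0,(0,0,255),-1)
    cv2.imwrite('pics/fs.png',big)
z=np.load('top1.npz');G=grad(z['im'])
fit('holes','top',G,[(circ(0,0,.005),.08)]+holes,[.529,.05,.2])
fit('well','top',G,[(circ(0,0,.005),.08)],[.529,.05,.2],.004,0)
"
```

```text
holes side [0.527  0.0477 0.1984] -329
h+b side [0.5278 0.0476 0.1961] -296
holes top [0.5293 0.0495 0.1987] -653
well top [0.5285 0.0491 0.2269] -690
```

View pics/fs.png

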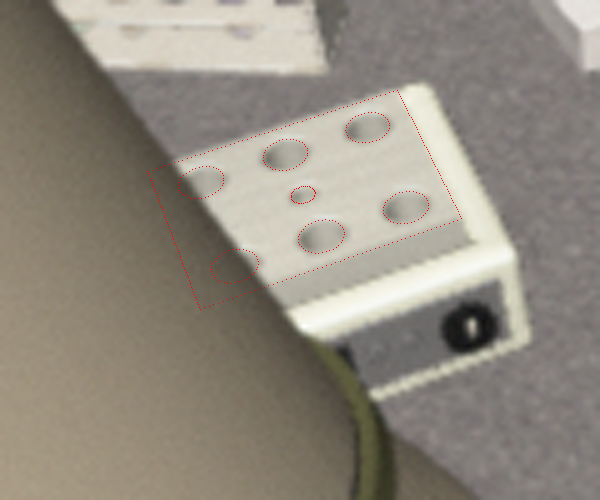

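Request:
move_arm([
  [0,0,-10,0],
  [0,0,-25,0],
  [0,0,-45,0],
  [0,0,-70,0],
  [0,0,-70,0],
])

```text
clock: 6.0
tcp_pos: [0.5003, -0.3274, 0.2301]
tool_rot: [1.876, 2.51, 0.014]
contact_force: [0.3, -1.0, -2.5]
finger_gap: 0.195
```

```bash
python3 -c "
from h import *
togo(.5298,.0485,.225);print(robot.state()['tcp_pos'])
for n in ('side',):
    im,d=robot.camera(n);np.savez(n+'4.npz',im=im,d=d)
a=im[90:240,280:430]
cv2.imwrite('pics/s4.png',cv2.resize(a,None,fx=4,fy=4,interpolation=cv2.INTER_CUBIC))
"
```

```text
togo mm [352.2 134.7   6.3] tool R
 [[-0.283  0.959  0.011]
 [ 0.959  0.283  0.002]
 [-0.001  0.011 -1.   ]] gap 0.19499838288951607 F [ 0.33 -1.04 -2.47] t 6.0
[ 0.50029939 -0.32742718  0.23008774]
```

View pics/s4.png

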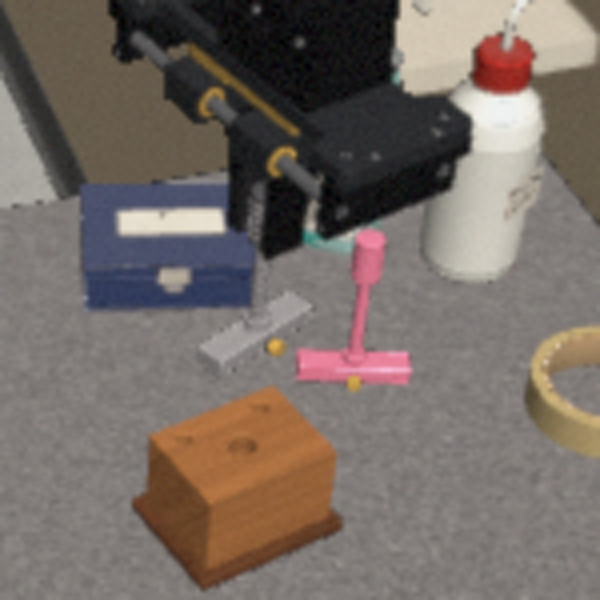

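Request:
move_arm([
  [25,10,-3,0],
  [65,25,-3,0],
  [108,41,-3,0],
  [150,57,-3,0],
  [192,73,-3,0],
  [235,90,-3,0],
  [275,105,-3,0],
  [312,119,-3,0],
  [338,129,-3,0],
  [351,134,-3,0],
])

```text
clock: 7.05
tcp_pos: [0.5284, 0.0509, 0.2322]
tool_rot: [1.873, 2.517, 0.013]
contact_force: [0.6, -0.6, -2.5]
finger_gap: 0.199
```

```bash
python3 -c "
from h import *
togo(.5295,.0478,.225);print(robot.state()['q'],robot.state()['tcp_pos'])
for n in ('side','top'):
    im,d=robot.camera(n);cv2.imwrite('pics/%s5.png'%n,im)
"
```

```text
togo mm [-3.3  0.1  7.2] tool R
 [[-0.287  0.958  0.008]
 [ 0.958  0.287  0.004]
 [ 0.001  0.009 -1.   ]] gap 0.19880501058054792 F [ 0.56 -0.57 -2.45] t 7.05
[-0.91014557  0.14055327  0.80532966  1.77015644 -0.10917804  1.26681641
  0.21328235] [0.52838325 0.05086337 0.23217255]
```

View pics/side5.png

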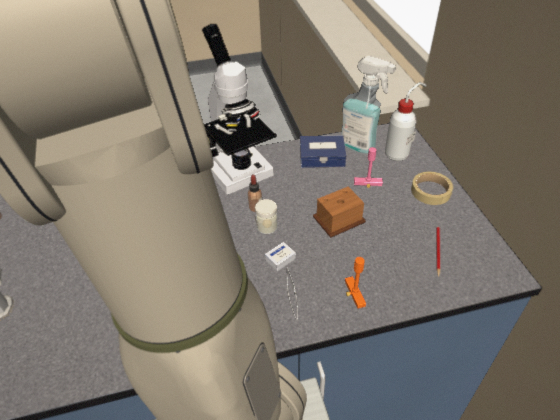

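View pics/top5.png

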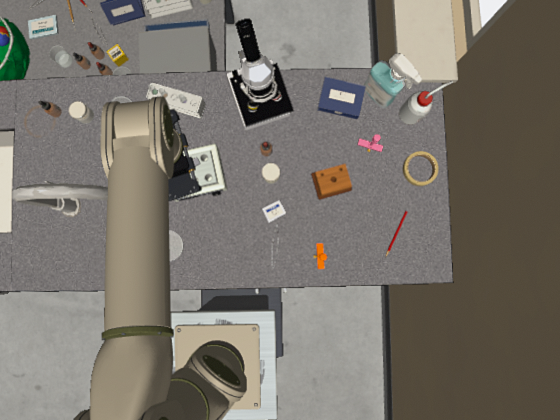

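Request:
move_arm([
  [-3.3,0.1,12,0],
  [-3.3,0.1,25,0],
  [-3.3,0.1,36,0],
  [-3.3,0.1,40,0],
  [-3.3,0.1,40,0],
  [-3.3,0.1,40,0],
])

```text
clock: 7.75
tcp_pos: [0.5301, 0.0461, 0.1924]
tool_rot: [1.874, 2.515, 0.012]
contact_force: [1.0, -0.3, -2.0]
finger_gap: 0.197
```

```bash
python3 -c "
from h import *
togo(.5295,.0478,.1758)
im=cv2.imread('pics/top5.png');G=grad(im)
c=[.4991,-.3245,.2]
fit('hole','top',G,[(circ(0,0,.0075),.062)],c,.006,0)
fit('holder','top',G,[(rect(.064,.084),.062),(circ(0,0,.0075),.062)],c,.008,.2)
im=cv2.imread('pics/side5.png');G=grad(im)
fit('hole','side',G,[(circ(0,0,.0075),.062)],c,.006,0)
fit('holder','side',G,[(rect(.064,.084),.062),(circ(0,0,.0075),.062)],c,.008,.2)
"
```

```text
togo mm [ 1.8 -0.3 16.6] tool R
 [[-0.286  0.958  0.009]
 [ 0.958  0.286  0.003]
 [ 0.001  0.009 -1.   ]] gap 0.19654875503345504 F [ 0.96 -0.31 -2.02] t 7.75
hole top [ 0.4986 -0.3252  0.2127] -337
holder top [ 0.4996 -0.3252  0.2422] -355
hole side [ 0.4969 -0.326   0.2141] -166
holder side [ 0.4995 -0.3257  0.2404] -246
```

Request:
move_arm([
  [1.5,-0.3,3,0],
  [1.5,-0.3,5,0],
  [1.5,-0.3,5,0],
  [1.5,-0.3,5,0],
])

```text
clock: 8.15
tcp_pos: [0.5295, 0.0475, 0.1875]
tool_rot: [1.874, 2.515, 0.012]
contact_force: [-0.1, -0.6, -2.0]
finger_gap: 0.197
```

```bash
python3 -c "
from h import *
togo(.5295,.0478,.1758)
"
```

```text
togo mm [ 0.3 -0.  11.7] tool R
 [[-0.286  0.958  0.009]
 [ 0.958  0.286  0.003]
 [ 0.001  0.009 -1.   ]] gap 0.19685646751167185 F [-0.1  -0.63 -2.02] t 8.15
```

Good. Descend slowly watching force.

Request:
move_arm([
  [0.2,0,2,0],
  [0.2,0,4,0],
  [0.2,0,4,0],
])

```text
clock: 8.45
tcp_pos: [0.5293, 0.0477, 0.1831]
tool_rot: [1.874, 2.515, 0.012]
contact_force: [0.1, -0.5, -2.4]
finger_gap: 0.198
```

Request:
move_arm([
  [0.2,0,2,0],
  [0.2,0,4,0],
  [0.2,0,4,0],
])

```text
clock: 8.75
tcp_pos: [0.5291, 0.0479, 0.1788]
tool_rot: [1.874, 2.515, 0.011]
contact_force: [0.5, -0.2, -1.7]
finger_gap: 0.197
```

Request:
move_arm([
  [0,0,1,0],
  [0,0,2,0],
  [0,0,2,0],
])

```text
clock: 9.05
tcp_pos: [0.529, 0.0479, 0.1767]
tool_rot: [1.875, 2.516, 0.011]
contact_force: [0.0, -1.1, -0.8]
finger_gap: 0.2
```

```bash
python3 -c "
from h import *
togo(.5295,.0478,.1758)
"
```

```text
togo mm [-0.2  0.4  0.9] tool R
 [[-0.286  0.958  0.008]
 [ 0.958  0.286  0.003]
 [ 0.001  0.008 -1.   ]] gap 0.19972894534989633 F [ 0.01 -1.11 -0.82] t 9.05
```

Request:
move_arm([
  [0,0.3,0.5,0],
  [0,0.3,1,0],
  [0,0.3,1,0],
])

```text
clock: 9.35
tcp_pos: [0.5293, 0.048, 0.1756]
tool_rot: [1.875, 2.516, 0.011]
contact_force: [-0.4, 0.4, -1.3]
finger_gap: 0.197
```

```bash
python3 -c "
from h import *
togo(.5295,.0478,.1758)
"
```

```text
togo mm [-0.2  0.1 -0.2] tool R
 [[-0.286  0.958  0.008]
 [ 0.958  0.286  0.003]
 [ 0.     0.008 -1.   ]] gap 0.1971385173972055 F [-0.4   0.36 -1.27] t 9.35
```

Request:
move_arm([
  [0,0,0.5,0],
  [0,0,1,0],
  [0,0,1,0],
])

```text
clock: 9.65
tcp_pos: [0.5293, 0.048, 0.1745]
tool_rot: [1.875, 2.516, 0.01]
contact_force: [-0.2, 0.7, -1.6]
finger_gap: 0.202
```

Request:
move_arm([
  [0,0,0.5,0],
  [0,0,1,0],
  [0,0,1,0],
])

```text
clock: 9.95
tcp_pos: [0.5295, 0.0479, 0.1737]
tool_rot: [1.875, 2.515, 0.011]
contact_force: [-0.3, -1.5, 1.4]
finger_gap: 0.199
```

Request:
move_arm([
  [0,0,1,0],
  [0,0,2,0],
  [0,0,2,0],
])

```text
clock: 10.25
tcp_pos: [0.5296, 0.0479, 0.1718]
tool_rot: [1.874, 2.515, 0.011]
contact_force: [-0.7, -0.4, 2.1]
finger_gap: 0.194
```

Request:
move_arm([
  [0,0,1,0],
  [0,0,2,0],
  [0,0,2,0],
])

```text
clock: 10.55
tcp_pos: [0.5296, 0.0479, 0.1696]
tool_rot: [1.874, 2.515, 0.011]
contact_force: [-0.1, -1.1, 0.8]
finger_gap: 0.197
```

```bash
python3 -c "
from h import *
togo(.5295,.0478,.1758)
"
```

```text
togo mm [-0.1 -0.1 -6.2] tool R
 [[-0.286  0.958  0.008]
 [ 0.958  0.286  0.003]
 [ 0.     0.009 -1.   ]] gap 0.19654902549399683 F [-0.13 -1.05  0.85] t 10.55
```

Request:
move_arm([
  [0,0,2,0],
  [0,0,4,0],
  [0,0,6,0],
  [0,0,6,0],
])

```text
clock: 10.95
tcp_pos: [0.5295, 0.0479, 0.1632]
tool_rot: [1.875, 2.515, 0.01]
contact_force: [0.5, 0.3, -0.1]
finger_gap: 0.195
```

Request:
move_arm([
  [0,0,1,0],
  [0,0,2,0],
  [0,0,3,0],
])

```text
clock: 11.25
tcp_pos: [0.5296, 0.0479, 0.1602]
tool_rot: [1.875, 2.515, 0.011]
contact_force: [-0.5, -0.6, 4.2]
finger_gap: 0.198
```

Request:
move_arm([
  [0,0,1,0],
  [0,0,2,0],
  [0,0,2,0],
])

```text
clock: 11.55
tcp_pos: [0.5296, 0.0479, 0.158]
tool_rot: [1.875, 2.515, 0.01]
contact_force: [0.2, -0.1, 1.5]
finger_gap: 0.199
```

Request:
move_arm([
  [0,0,1,0],
  [0,0,2,0],
  [0,0,2,0],
])

```text
clock: 11.85
tcp_pos: [0.5295, 0.0479, 0.1559]
tool_rot: [1.875, 2.515, 0.01]
contact_force: [0.5, -1.1, 1.1]
finger_gap: 0.195
```

```bash
python3 -c "
from h import *
togo(.5295,.0478,.1758)
"
```

```text
togo mm [ -0.1   0.1 -19.9] tool R
 [[-0.286  0.958  0.008]
 [ 0.958  0.286  0.002]
 [ 0.     0.008 -1.   ]] gap 0.19534514907784317 F [ 0.5  -1.12  1.12] t 11.85
```

Request:
move_arm([
  [0,0,0.7,0],
  [0,0,1.3,0],
])

```text
clock: 12.05
tcp_pos: [0.5296, 0.0479, 0.1545]
tool_rot: [1.875, 2.515, 0.01]
contact_force: [-0.1, -0.5, 3.3]
finger_gap: 0.198
```

Request:
move_arm([
  [0,0,0.7,0],
  [0,0,1.3,0],
])

```text
clock: 12.25
tcp_pos: [0.5296, 0.0479, 0.1532]
tool_rot: [1.875, 2.515, 0.01]
contact_force: [-1.0, 0.4, 3.3]
finger_gap: 0.199
```

Request:
move_arm([
  [0,0,0.7,0],
  [0,0,1.3,0],
])

```text
clock: 12.45
tcp_pos: [0.5296, 0.0479, 0.1519]
tool_rot: [1.875, 2.515, 0.01]
contact_force: [0.1, 0.2, 2.5]
finger_gap: 0.197
```

Request:
move_arm([
  [0,0,0.7,0],
  [0,0,1.3,0],
])

```text
clock: 12.65
tcp_pos: [0.5296, 0.0479, 0.1505]
tool_rot: [1.875, 2.515, 0.01]
contact_force: [-0.1, -0.4, 3.4]
finger_gap: 0.2
```

Request:
move_arm([
  [0,0,0.7,0],
  [0,0,1.3,0],
])

```text
clock: 12.85
tcp_pos: [0.5297, 0.0479, 0.1491]
tool_rot: [1.875, 2.515, 0.01]
contact_force: [-0.4, 0.7, 4.0]
finger_gap: 0.202
```

Request:
move_arm([
  [0,0,0.7,0],
  [0,0,1.3,0],
])

```text
clock: 13.05
tcp_pos: [0.5296, 0.0479, 0.1478]
tool_rot: [1.875, 2.515, 0.01]
contact_force: [-0.9, 0.4, 3.4]
finger_gap: 0.198
```

Request:
move_arm([
  [0,0,0.5,0],
  [0,0,1,0],
])

```text
clock: 13.25
tcp_pos: [0.5296, 0.0479, 0.1467]
tool_rot: [1.874, 2.515, 0.01]
contact_force: [-0.0, -0.7, 3.1]
finger_gap: 0.195
```

Request:
move_arm([
  [0,0,0.5,0],
  [0,0,1,0],
])

```text
clock: 13.45
tcp_pos: [0.5296, 0.0479, 0.1457]
tool_rot: [1.875, 2.515, 0.01]
contact_force: [-0.7, -0.6, 2.8]
finger_gap: 0.196
```

Request:
move_arm([
  [0,0,0.5,0],
  [0,0,1,0],
])

```text
clock: 13.65
tcp_pos: [0.5298, 0.0479, 0.1448]
tool_rot: [1.874, 2.515, 0.011]
contact_force: [-1.1, -0.4, 8.6]
finger_gap: 0.196
```

Request:
move_arm([
  [0,0,0.5,0],
  [0,0,1,0],
])

```text
clock: 13.85
tcp_pos: [0.5301, 0.048, 0.1446]
tool_rot: [1.875, 2.515, 0.012]
contact_force: [-3.8, -0.6, 15.0]
finger_gap: 0.197
```

Request:
move_arm([
  [0,0,0.5,0],
  [0,0,1,0],
])

```text
clock: 14.05
tcp_pos: [0.5304, 0.0481, 0.1445]
tool_rot: [1.874, 2.515, 0.013]
contact_force: [-5.4, -0.5, 18.1]
finger_gap: 0.198
```

Request:
move_arm([
  [0,0,0.5,0],
  [0,0,1,0],
])

```text
clock: 14.25
tcp_pos: [0.5307, 0.0482, 0.1444]
tool_rot: [1.875, 2.515, 0.014]
contact_force: [-5.1, -0.3, 19.0]
finger_gap: 0.199
```

Request:
move_arm([
  [-0.2,-1,-1,0],
  [-0.2,-1,-3,0],
  [-0.2,-1,-8,0],
  [-0.2,-1,-16,0],
  [-0.2,-1,-26,0],
  [-0.2,-1,-38,0],
  [-0.2,-1,-52,0],
  [-0.2,-1,-68,0],
  [-0.2,-1,-84,0],
  [-0.2,-1,-95,0],
])

```text
clock: 15.25
tcp_pos: [0.5293, 0.0473, 0.2414]
tool_rot: [1.874, 2.514, 0.017]
contact_force: [0.4, 0.8, -1.5]
finger_gap: 0.198
```

```bash
python3 -c "
from h import *
togo(.4996,-.3257,.2358);print(robot.state()['tcp_pos'])
"
```

```text
togo mm [-348.9 -135.1    3.3] tool R
 [[-0.286  0.958  0.011]
 [ 0.958  0.286  0.005]
 [ 0.002  0.012 -1.   ]] gap 0.19846463402123898 F [ 0.39  0.8  -1.54] t 15.25
[0.52934695 0.0472627  0.24143124]
```

Request:
move_arm([
  [-20,-8,0,0],
  [-60,-23,0,0],
  [-103,-40,0,0],
  [-146,-56,0,0],
  [-189,-73,0,0],
  [-232,-90,0,0],
  [-275,-106,0,0],
  [-312,-121,0,0],
  [-338,-131,1,0],
  [-348,-135,2,0],
])

```text
clock: 16.25
tcp_pos: [0.498, -0.328, 0.2375]
tool_rot: [1.879, 2.51, 0.014]
contact_force: [-0.3, 0.4, -1.6]
finger_gap: 0.198
```

Request:
move_arm([
  [0,0,0,0],
  [0,0,0,0],
])

```text
clock: 16.45
tcp_pos: [0.4983, -0.3273, 0.2377]
tool_rot: [1.879, 2.511, 0.015]
contact_force: [-0.4, 0.3, -1.3]
finger_gap: 0.196
```

```bash
python3 -c "
from h import *
togo(.4996,-.3257,.175);print(robot.state()['tcp_pos'])
im,d=robot.camera('side');np.savez('side6.npz',im=im,d=d)
a=im[80:240,280:430]
cv2.imwrite('pics/s6.png',cv2.resize(a,None,fx=3.7,fy=3.7,interpolation=cv2.INTER_CUBIC))
"
```

```text
togo mm [ 1.1  1.  62.7] tool R
 [[-0.282  0.959  0.01 ]
 [ 0.959  0.282  0.004]
 [ 0.001  0.011 -1.   ]] gap 0.19558444522073334 F [-0.41  0.29 -1.31] t 16.45
[ 0.49827952 -0.32728309  0.2376612 ]
```

View pics/s6.png

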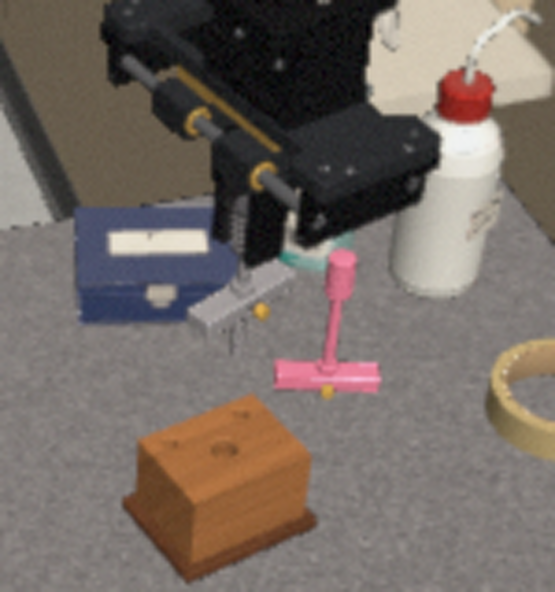

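Request:
move_arm([
  [1,1,20,0],
  [1,1,42,0],
  [1,1,58,0],
  [1,1,66,0],
  [1,1,66,0],
  [1,1,66,0],
])

```text
clock: 17.1
tcp_pos: [0.5004, -0.3251, 0.1724]
tool_rot: [1.876, 2.512, 0.016]
contact_force: [0.1, -0.0, -1.9]
finger_gap: 0.196
```

```bash
python3 -c "
from h import *
togo(.4996,-.3257,.1264)
im,d=robot.camera('side')
a=im[100:240,280:430]
cv2.imwrite('pics/s7.png',cv2.resize(a,None,fx=4,fy=4,interpolation=cv2.INTER_CUBIC))
"
```

```text
togo mm [-0.4 -1.4 45.9] tool R
 [[-0.284  0.959  0.011]
 [ 0.959  0.284  0.004]
 [ 0.001  0.012 -1.   ]] gap 0.19559162379196296 F [ 0.12 -0.03 -1.9 ] t 17.1
```

View pics/s7.png

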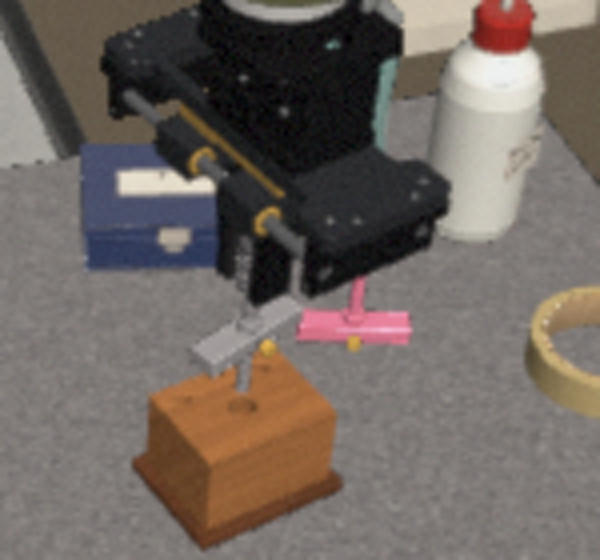

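Request:
move_arm([
  [-0.3,-1,10,0],
  [-0.3,-1,20,0],
  [-0.3,-1,20,0],
])

```text
clock: 17.45
tcp_pos: [0.4991, -0.3253, 0.1509]
tool_rot: [1.878, 2.513, 0.015]
contact_force: [0.4, 0.9, -2.9]
finger_gap: 0.194
```

Request:
move_arm([
  [0,0,7,0],
  [0,0,14,0],
  [0,0,15,0],
  [0,0,15,0],
])

```text
clock: 17.85
tcp_pos: [0.4991, -0.3252, 0.1357]
tool_rot: [1.878, 2.513, 0.015]
contact_force: [-0.1, 0.0, -1.2]
finger_gap: 0.201
```

```bash
python3 -c "
from h import *
togo(.4996,-.3257,.1264)
im,d=robot.camera('side')
a=im[100:240,280:430]
cv2.imwrite('pics/s8.png',cv2.resize(a,None,fx=4,fy=4,interpolation=cv2.INTER_CUBIC))
"
```

```text
togo mm [-0.7  0.2  9.3] tool R
 [[-0.283  0.959  0.009]
 [ 0.959  0.283  0.005]
 [ 0.002  0.01  -1.   ]] gap 0.20068204824780345 F [-0.09  0.02 -1.24] t 17.85
```

View pics/s8.png

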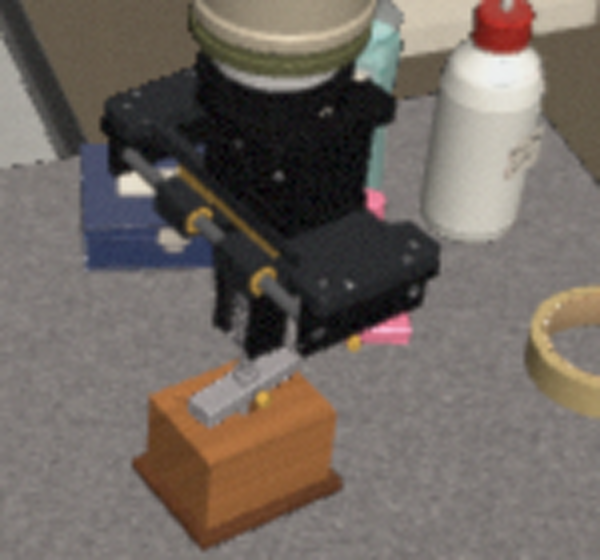

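Request:
move_arm([
  [-0.5,0,3,0],
  [-0.5,0,6,0],
  [-0.5,0,6.5,0],
  [-0.5,0,6.5,0],
])

```text
clock: 18.3
tcp_pos: [0.4994, -0.3257, 0.1293]
tool_rot: [1.878, 2.513, 0.015]
contact_force: [-0.1, 0.3, -1.2]
finger_gap: 0.2
```

Request:
move_arm([
  [0,0,0.7,0],
  [0,0,0.7,0],
  [0,0,0.7,0],
])

```text
clock: 18.6
tcp_pos: [0.4994, -0.3257, 0.1287]
tool_rot: [1.878, 2.513, 0.015]
contact_force: [0.9, -0.0, -2.2]
finger_gap: 0.198
```

Request:
move_arm([
  [0,0,0.5,0],
  [0,0,0.5,0],
  [0,0,0.5,0],
])

```text
clock: 18.9
tcp_pos: [0.4994, -0.3257, 0.1282]
tool_rot: [1.878, 2.513, 0.015]
contact_force: [0.4, 0.3, -2.3]
finger_gap: 0.196
```

Request:
move_arm([
  [0,0,0.5,0],
  [0,0,0.5,0],
])

```text
clock: 19.1
tcp_pos: [0.4994, -0.3257, 0.1276]
tool_rot: [1.878, 2.513, 0.015]
contact_force: [0.5, 0.0, -2.0]
finger_gap: 0.2
```

Request:
move_arm([
  [0,0,0.5,0],
  [0,0,0.5,0],
])

```text
clock: 19.3
tcp_pos: [0.4994, -0.3256, 0.127]
tool_rot: [1.878, 2.513, 0.015]
contact_force: [-0.3, 0.1, -1.9]
finger_gap: 0.199
```

Request:
move_arm([
  [0,0,0.3,0],
  [0,0,0.3,0],
])

```text
clock: 19.5
tcp_pos: [0.4994, -0.3257, 0.1267]
tool_rot: [1.878, 2.513, 0.015]
contact_force: [-0.7, -0.9, -0.8]
finger_gap: 0.197
```

Request:
move_arm([
  [0,0,0.3,0],
  [0,0,0.3,0],
])

```text
clock: 19.7
tcp_pos: [0.4995, -0.3257, 0.1266]
tool_rot: [1.878, 2.513, 0.015]
contact_force: [-0.5, 0.7, 1.1]
finger_gap: 0.199
```

Request:
move_arm([
  [0,0,0,0],
  [0,0,0,0],
  [0,0,0,0],
  [0,0,0,0],
  [0,0,0,0],
  [0,0,0,0],
  [0,0,0,0],
], gripper=0)

```text
clock: 20.4
tcp_pos: [0.4995, -0.3257, 0.1266]
tool_rot: [1.878, 2.513, 0.015]
contact_force: [0.1, -0.4, 0.3]
finger_gap: 0.752
```

```bash
python3 -c "
from h import *
togo(.4996,-.3257,.1264)
im,d=robot.camera('side')
a=im[100:240,280:430]
cv2.imwrite('pics/s9.png',cv2.resize(a,None,fx=4,fy=4,interpolation=cv2.INTER_CUBIC))
"
```

```text
togo mm [-0.   0.1  0.2] tool R
 [[-0.283  0.959  0.01 ]
 [ 0.959  0.283  0.005]
 [ 0.002  0.011 -1.   ]] gap 0.7523251258897655 F [ 0.08 -0.4   0.33] t 20.4
```

View pics/s9.png

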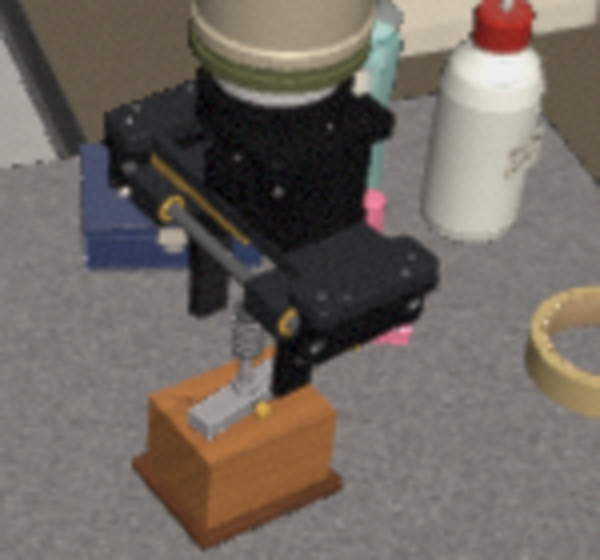

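Request:
move_arm([
  [0,0,0,0],
  [0,0,-5,0],
  [0,0,-20,0],
  [0,0,-45,0],
  [0,0,-80,0],
  [0,0,-115,0],
  [40,0,-140,0],
  [85,0,-150,0],
  [130,0,-150,0],
  [170,0,-150,0],
])

```text
clock: 21.45
tcp_pos: [0.4494, -0.1625, 0.2778]
tool_rot: [1.878, 2.511, 0.017]
contact_force: [1.2, 1.1, 0.3]
finger_gap: 1.002
```

```bash
python3 -c "
from h import *
c=[.4991,-.3245,.435]
ims=[]
for n in('side','top'):
    im,d=robot.camera(n);G=grad(im);ims.append(im)
    cv2.imwrite('pics/%s10.png'%n,im)
    fit('foot',n,G,[(rect(.018,.070),.074)],c)
    A,p=fit('knob',n,G,[(circ(0,0,.009),.137)],[.499,-.3245,0],.006,0)
    for q in ('gauge_knob',):
        for x in robot.cut_out(q,n):
            P=cloud(n,x['pixels'],d);print(x['conf'],x['xy'],np.round(np.median(P,0),3),np.round(P.max(0),3))
    for q in('jar','dropper','cover_box'):
        x=robot.cut_out(q,n)
        if x: print(q,np.round(np.median(cloud(n,x[0]['pixels'],d),0),3))
a=cv2.resize(ims[0][140:240,290:390],None,fx=4,fy=4,interpolation=cv2.INTER_CUBIC)
b=cv2.resize(ims[1][130:230,280:380],None,fx=4,fy=4,interpolation=cv2.INTER_CUBIC)
cv2.imwrite('pics/f10.png',np.hstack([a,b]));togo(.5,-.3,.3)
"
```

```text
foot side [ 0.4954 -0.3374  1.035 ] -373
knob side [ 0.4943 -0.3296  0.0196] -235
0.67 [357.6, 265.9] [ 0.293 -0.287  0.087] [ 0.386 -0.279  0.11 ]
foot top [ 0.4992 -0.3243  0.4414] -402
knob top [ 0.4985 -0.3229  0.0091] -415
0.55 [334.8, 176.1] [ 0.498 -0.322  0.133] [ 0.505 -0.317  0.141]
0.38 [375.9, 140.4] [ 0.597 -0.435  0.106] [ 0.607 -0.428  0.111]
togo mm [-144.    10.3  -23.2] tool R
 [[-0.281  0.96   0.009]
 [ 0.96   0.281  0.004]
 [ 0.001  0.009 -1.   ]] gap 1.0020011961662978 F [-0.33 -0.35 -0.79] t 21.95
```

View pics/f10.png

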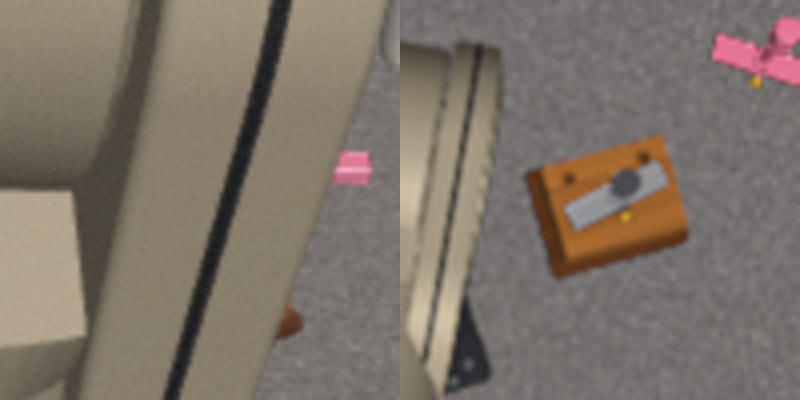

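Request:
move_arm([
  [40,0,-20,0],
  [85,0,-40,0],
  [130,0,-50,0],
  [175,0,-50,0],
  [220,0,-50,0],
  [250,0,-50,0],
  [250,0,-50,0],
])

```text
clock: 22.65
tcp_pos: [0.3783, 0.0781, 0.3267]
tool_rot: [1.875, 2.515, 0.01]
contact_force: [0.7, -0.2, 0.6]
finger_gap: 0.998
```

```bash
python3 -c "
from h import *
for n in('side','top'):
    im,d=robot.camera(n);cv2.imwrite('pics/%s11.png'%n,im)
    G=grad(im);fit('foot',n,G,[(rect(.018,.070),.074)],[.4991,-.3245,.435])
    for q in('gauge_knob','jar','dropper','cover_box'):
        for x in robot.cut_out(q,n)[:3]: print(n,q,round(x['conf'],2),np.round(x['xy']),np.round(np.median(cloud(n,x['pixels'],d),0),3))
"
```

```text
foot side [ 0.4904 -0.3164  0.2096] -12
foot top [ 0.4993 -0.3244  0.444 ] -417
top gauge_knob 0.41 [320. 256.] [ 0.297 -0.285  0.107]
top jar 0.61 [273. 171.] [ 0.52  -0.16   0.068]
top cover_box 0.7 [274. 209.] [ 0.423 -0.165  0.023]
```

View pics/side11.png

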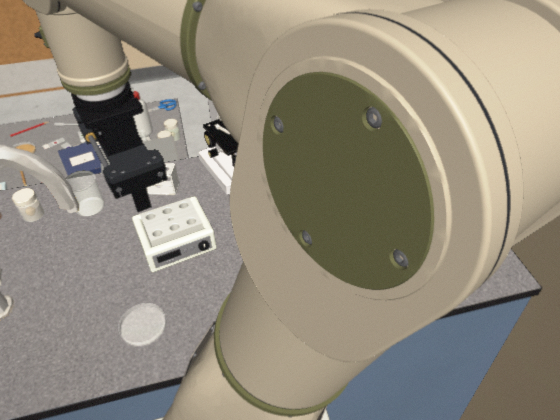

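View pics/top11.png

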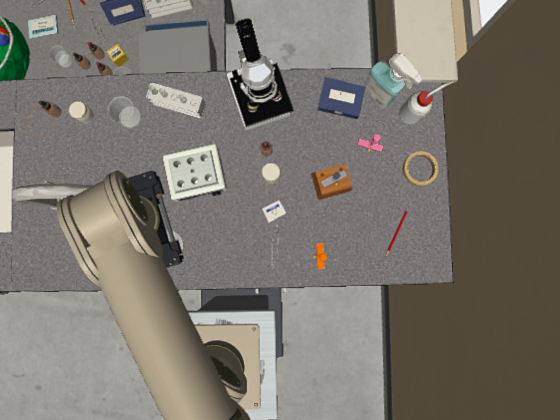

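The picture shows the gauge in its holder (332,180). The jar (270,172), dropper (265,149) and carton (274,211) are where they started.

```bash
python3 -c "
from plant import robot
print(robot.sign_off())"
```

```text
the job is handed in; nothing more can be done
None
```

I measured the well with the gauge, put the gauge back upright in its holder, and handed the job in at about 23 s. The sign-off gave no verdict.

- **Measurement:** I lifted the steel gauge by the knob and lowered it onto the block. The foot met the block at the height I had predicted. I then pushed the rod about 29 mm further out until the force jumped.
- **Well depth:** I did not read the reading directly. Adding the rod's start of about 4 mm, estimated from the knob's height, the well is roughly 33 mm deep.
- **Force:** The tool force peaked at 19 N. With the gauge's weight, I estimate the block took about 21 N, against the 25 N limit. That was closer than I meant, because the last pushes were already queued when the rod bottomed.
- **Return to the holder:** I set the gauge down with under 3 N, less than the 4 N that would slide the rod. The knob now sits about 29 mm lower than at the start, which matches the push.
- **Last checks:** The top camera fits the foot within about 1 mm of the hole. The jar and carton are unmoved by measurement. The network missed the dropper in the last picture, but by eye it is in place.
- **Checks that failed:** The arm blocked the side camera at the end, so its foot fit was useless. The arm also hid the heater while I was over the well, so I placed the foot there by position and touch.

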